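# Turn the trolley's cup insert over and reseat it on its pins

### The arm

A 6-joint arm with a two-finger parallel gripper is mounted at the origin on the work surface. World frame = base frame: x ahead of the robot, y to its left, z up, the work surface at z = 0. Lengths are in m, angles in rad, forces in N, time in s.
With the tool pointing down it reaches from about 0.3 to 0.875 m from the base axis. Payload 6.4 kg.
Tool frame: the origin (TCP) lies where the fingers leave the gripper's body, on its centre line; the fingertips stand 64 mm ahead of it and the grasp point (between the pads) lies 45 mm ahead of it; z points along the fingers, y is the line along which they close (so a half turn about z gives the same grasp; the last joint's range is limited). The gripper opens to 88 mm and grips with 3 to 60 N. Pads are 18 mm wide; open, the fingers measure 123 mm over their backs; the gripper's body (75 mm by 187 mm) begins 45 mm behind the grasp point.
Start: joints at [-1.551, 0.181, 1.607, -0, 1.354, -0.206], TCP at [0.129, -0.56, 0.303] pointing down, gripper open.
Joint ranges: [-2.99, 2.99], [-0.89, 2.07], [0.3, 2.58], [-1.14, 4.28], [0, 2.63], [-3.12, 3.12]. Speed limits (rad/s): [2.57, 2.57, 3.01, 3.14, 3.14, 3.14].

### API

Orientations are given as a unit quaternion [x, y, z, w].
In Python, from station import robot gives the robot as it stands.
- The arm moves only by the tool apply_moves, never from a script. Its argument "rows" is a list of rows, each a list of 5 numbers: the shift along the tool's x, y, z in m, then the turn about the tool's z in units of 5 degrees (1.0 is 5 degrees), then the gripper's target within -1 to 1 (fully open at 1, half-way at 0, shut at -1). A call has 1 to 10 rows; each row is the pose to reach, as a shift and turn from the pose commanded when the call began, along the tool's axes at that moment; what a row does not reach only later rows make up. A row lasts 1/8 s, in which the tool goes at most 62.5 mm and 10.7 degrees, less where a joint would pass 70% of its speed; a pose out of reach is approached as far as the arm can. A call with a gripper value outside its range is refused whole. The fingers move at their own pace and stop on an object; "grip_force" is the grip in N (left out, the last holds). Time passes only in rows, so rows that repeat a pose let the fingers close. It gives the time, the measured TCP pose, the force, the opening and the grip force at its end, in the units of the state.
- robot.sense(): the state, without advancing time (a new reading comes with each control period).
- robot.grab_frame(name): name is "scene" or "top" or "wrist"; returns a dict with "pixels" (420x560x3 uint8, red, green, blue), "range_z" (420x560 float32, m along the optical axis (not along the pixel's ray), 0 where there is no reading), "camera_matrix" (3x3 intrinsics, pixels), "D" ([k1, k2, p1, p2, k3] as OpenCV has them; the pictures are not rectified), "position" and "rotation" of the camera in the world. Camera axes: x right, y up, looking along -z (the intrinsics and any distortion apply to the point x, -y, -z); pixel columns grow to the right and rows downward; lengths in m; the calibration is good to about 2 mm. A picture is of the moment at which its call begins.
- robot.hand_in(): hands the job in; it is judged then, once.
The state is a dict: "clock": time; "qpos": joint angles; "qvel": joint speeds; "effort": joint torques, N m; "tool_pos": TCP position; "orientation": TCP orientation; "force": force on the tool from outside, world axes, zero at the start; "wrist_torque": the same for the moment, N m; "width": finger opening in m; "grip_force": force on a finger pad.
Only numpy, scipy, OpenCV 4.12 (cv2) and the standard library are available. Lean on these libraries where they do the work, as an engineer would, in place of code of your own. Each camera call takes 0.05 s, during which the arm holds its last target. There are 200 camera calls.

### The job

The grey reversible cup insert lies smooth side up on its draining rest. Turn it over: stand it on end in the upright steel pocket, let go of it there to change your grip, then seat it with its two cup pockets facing up on the two unequal pins of the white mount, fully home and flat, and let go. Leave the other things on the trolley where they stand.

Things in the scene. Friction and masses are not known exactly. Their poses are not given: they have to be found in the camera images.
- insert: Reversible cup insert: grey plastic plate 140 x 62 x 12 mm (x, y, z), 0.12 to 0.26 kg. Origin at its very centre; x along its length, z normal to it. Smooth face at z = +6 mm (up at the start); the face with two round cup pockets (32 mm across, 5 mm deep, at x = -25 and +14 mm) at z = -6 mm. Can be gripped across its 62 mm width.
- large_hole (a point): Centre of the insert's large round hole, 14 mm across, right through the plate, at x = -54 mm, y = 0 of the insert, at mid-thickness. Axes as the insert's.
- small_hole (a point): Centre of the insert's small round hole, 10 mm across, right through the plate, at x = +42 mm, y = 0 of the insert, at mid-thickness. Axes as the insert's.
- rest: Draining rest, steel, fixed. Origin at the centre of its underside, z up, x along its length. Flat top 110 x 36 mm at z = 44 mm, narrower than the insert lying along it, on a thin web above a foot of 130 x 90 mm, 6 mm thick: fingers can pass beside the top and below the insert's edges.
- mount: White mount, fixed. Origin at the centre of its underside, z up, x along its length. Seat 144 x 38 mm at z = 44 mm, above a foot of 150 x 90 mm, 6 mm thick. Seated, the insert lies pocket face up with its x along the mount's x (it fits only that way round), its centre at z = 50 mm, y = 0 and x = the pin bar's shift (see pins_nominal); resting on the pin tips it is 11.5 mm higher.
- pins_nominal (a point): Point on the mount's seat (x = 0, y = 0, z = 44 mm of the mount; its axes). Pins stand 11.5 mm above the seat, ends tapered 1.5 mm: large, 12 mm across, at x = -54 mm; small, 8 mm, at x = +42 mm, y = 0. Both are on one bar, clamped anywhere up to 7 mm either way along x from these values. The shift is not measured: find it by touch or sight. The bar gives only above about 60 N.
- pocket: Upright pocket, steel, fixed: open-topped slot in which the insert stands on end. Origin at the centre of its underside, z up. Inside 15 mm along x, 66 mm along y; floor at z = 8 mm, walls to 50 mm, mouth flared along x up to z = 57 mm (outside 32 mm there); outside 74 mm along y. Foot 110 x 110 mm. The insert standing in it has its centre at z = 78 mm, its upper end at 148 mm, and may lean 4 degrees.
- cup_a: a bystander: small white medicine cup, 36 mm across, 32 mm tall. Origin at the centre of its underside. Loose; not to be disturbed.
- tape: a bystander: roll of paper tape lying flat, 56 mm across, 22 mm tall. Origin at the centre of its underside. Loose; not to be disturbed.
- vial: a bystander: amber jar with black cap, 32 mm across, 50 mm tall. Origin at the centre of its underside. Loose; not to be disturbed.
- lotion: a bystander: white bottle with yellow cap, 68 mm across, 170 mm tall. Origin at the centre of its underside. Loose; not to be disturbed.
- wipes: a bystander: white canister, 90 mm across, 150 mm tall. Origin at the centre of its underside. Loose; not to be disturbed.
- spray: a bystander: white spray bottle, 60 mm across, 175 mm tall. Origin at the centre of its underside. Loose; not to be disturbed.
- bowl: a bystander: steel bowl, 140 mm across, 40 mm tall. Origin at the centre of its underside. Loose; not to be disturbed.
Not all that is in view belongs to the job. Leave any green or red look-alike of the pocket alone.

How it is judged:
On the way:
1. the insert stands on end in the upright pocket, let go ((angle between insert's own x axis and vertical below 0.2 rad or angle between insert's own x axis and vertical above 2.94 rad) and horizontal distance between insert and pocket below 0.025 m and z of insert in the frame of pocket below 0.084 m and contact force between insert and the fingers below 0.1 N), for 0.2 s.
At the end, for the whole second after the job is handed in: The insert lies pocket face up and level (within 0.05 rad) on the mount's seat with both pins in its holes: its centre within 2.5 mm of the seated height, within 12 mm along and 6 mm across of the mount's centre, its length along the mount's within 0.06 rad; released and at rest (angle between insert's own z axis and vertical above 3.09 rad and z of insert in the frame of mount between 0.047 and 0.0525 m and x of insert in the frame of mount between -0.012 and 0.012 m and y of insert in the frame of mount between -0.006 and 0.006 m and angle between the x axis of insert and the x axis of mount, either way round below 0.06 rad and linear speed of insert below 0.01 m/s and contact force between insert and the fingers below 0.1 N); the robot touches nothing.
It fails at once if a bystander is pushed more than 40 mm or tipped over (distance of any of cup_a, tape, vial, lotion, wipes, spray, bowl from where it was at the start of the episode above 0.04 m or angle between any of cup_a, tape, vial, lotion, wipes, spray, bowl's own z axis and vertical above 0.5 rad).
It also fails if it takes over 61 s, if anything falls off the work surface, if the arm or the gripper's body presses on something with over 40 N, if the wrist force passes 120 N, or if a joint passes its speed limit or range.

## Working session

There is one attempt and no reset: what is moved stays moved. The work goes in short steps, Python scripts to look and compute and a tool call to move; the robot and the scene stay as the last step left them, time stands still between calls to the robot, and variables do not carry over. Pictures are saved under pics/ and viewed, at most 12 in all, crops included, and the job is handed in when it is done.

Besides the shell and the picture viewer there is one more tool, called after "Call:" in YAML: its name, and indented under it one key for each argument. apply_moves: Moves the arm, as the interface text tells. Its arguments: {"type":"object","properties":{"rows":{"type":"array"},"grip_force":{"type":"number"}},"required":["rows"]}

```bash
mkdir -p pics; ls; cat > h.py <<'E'
import numpy as np, cv2, pickle
from station import robot
from scipy.spatial.transform import Rotation as R
def grab(n):
    f=robot.grab_frame(n); pickle.dump(f,open(f'/tmp/{n}.pkl','wb')); return f
def cloud(f):
    K=np.array(f['camera_matrix']);D=np.array(f['D'],float);d=f['range_z'];h,w=d.shape
    u,v=np.meshgrid(np.arange(w),np.arange(h))
    p=cv2.undistortPoints(np.stack([u,v],-1).reshape(-1,1,2).astype(np.float64),K,D).reshape(h,w,2)
    c=np.stack([p[...,0]*d,-p[...,1]*d,-d],-1)
    P=c@rot(f).T+np.array(f['position']); P[d<=0]=np.nan
    return P
def rot(f):
    r=np.array(f['rotation'],float)
    return R.from_quat(r).as_matrix() if r.size==4 else r.reshape(3,3)
def save(f,name,crop=None,s=1):
    im=f['pixels'][...,::-1]
    if crop: im=im[crop[1]:crop[3],crop[0]:crop[2]]
    cv2.imwrite(f'pics/{name}.png',cv2.resize(im,None,fx=s,fy=s,interpolation=cv2.INTER_CUBIC))
E
python3 - <<'E'
from h import *
for n in('scene','top','wrist'):
    f=grab(n); print(n,f['position'],f['rotation'],f['D'],f['camera_matrix'])
a=pickle.load(open('/tmp/scene.pkl','rb'));b=pickle.load(open('/tmp/top.pkl','rb'))
save(b,'top0',None,1.4);save(a,'scene0',None,1.4)
print(robot.sense())
E
```

```text
pics
scene [1.43119063 0.48259124 0.90976882] [0.21775801 0.37364743 0.77346712 0.46337637] [0.03140618 0.         0.         0.         0.        ] [[488.89833062   0.         278.00229548]
 [  0.         488.89833062 204.32298512]
 [  0.           0.           1.        ]]
top [ 0.42592764 -0.0129619   1.66726122] [-0.02851787  0.01877281  0.71357749 -0.69974387] [-0.16932647  0.          0.          0.          0.        ] [[496.3685126    0.         278.45964282]
 [  0.         496.3685126  207.4830534 ]
 [  0.           0.           1.        ]]
wrist [ 0.20604169 -0.54060036  0.38523115] [-0.12157669  0.09769054 -0.61525672  0.772745  ] [-0.0322437  0.         0.         0.         0.       ] [[301.76396718   0.         280.65263648]
 [  0.         301.76396718 207.74101387]
 [  0.           0.           1.        ]]
{'clock': 0.15, 'qpos': array([-1.55125776e+00,  1.81382167e-01,  1.60774226e+00, -2.49560048e-06,
        1.35380242e+00, -2.06315810e-01]), 'qvel': array([ 1.38439194e-03, -3.55407184e-03, -2.99355659e-03, -1.52522593e-03,
        6.96628463e-05,  6.06056444e-04]), 'effort': array([ 7.16858449e-04, -4.34231758e+01, -3.42174447e+01,  7.02446164e-02,
        3.56044562e-02, -8.15462727e-05]), 'tool_pos': array([ 0.12876633, -0.56007469,  0.30202785]), 'orientation': array([ 9.93630247e-01,  1.12687565e-01,  6.09955821e-05, -6.64302414e-04]), 'force': array([-0.14951789, -0.26640885,  0.00842476]), 'wrist_torque': array([-0.04022836,  0.02595711, -0.05855166]), 'grip_force': 0.0, 'width': 0.08817350815966088}
```

View pics/top0.png

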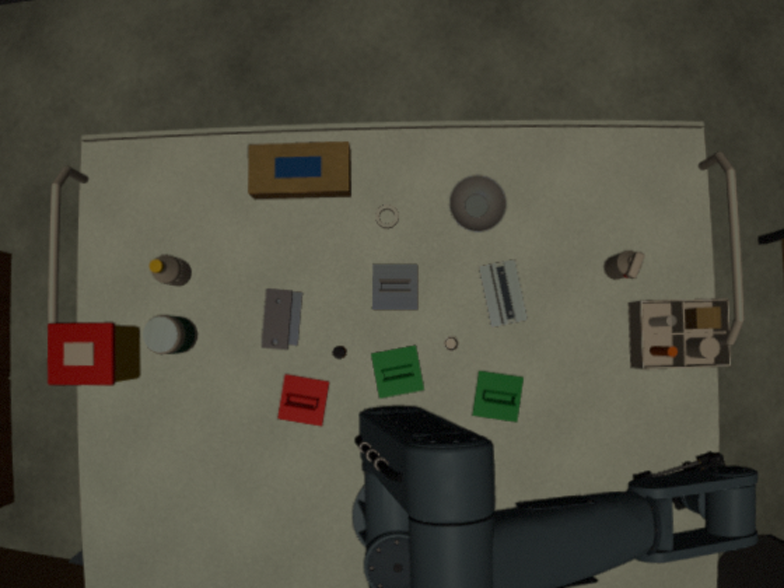

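View pics/scene0.png

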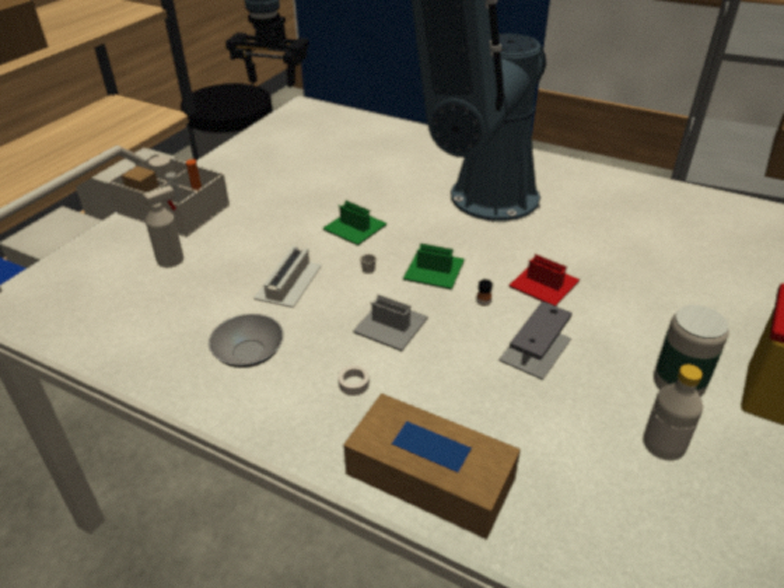

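```bash
cat > m.py <<'E'
from h import *
def rect(pts):
    (c,s,a)=cv2.minAreaRect(pts.astype(np.float32)); b=cv2.boxPoints((c,s,a))
    e=[b[1]-b[0],b[2]-b[1]]; l=max(e,key=np.linalg.norm)
    return np.round(c,4),np.round(sorted(s),4),round(np.degrees(np.arctan2(l[1],l[0]))%180,2)
if __name__=='__main__':
    b=pickle.load(open('/tmp/top.pkl','rb'));P=cloud(b)
    save(b,'crop0',(175,160,385,310),3.6)
    t=P[230:260,200:260,2]; print('table z',np.nanmedian(P[150:165,150:170,2]),np.nanmedian(P[150:165,380:400,2]))
    def reg(box,z0,z1):
        u0,v0,u1,v1=box;Q=P[v0:v1,u0:u1].reshape(-1,3);m=(Q[:,2]>z0)&(Q[:,2]<z1);return Q[m]
    for n,box,z0,z1 in(('insert',(180,195,222,258),.045,.07),('pocketTop',(260,180,305,230),.045,.07),('pocketfoot',(260,180,305,230),.004,.016),('mountTop',(335,180,380,240),.035,.05),('mountfoot',(335,180,380,240),.0035,.012),('restfoot',(180,195,222,258),.0035,.015)):
        Q=reg(box,z0,z1);print(n,len(Q),'z',np.round(np.median(Q[:,2]),4),'mean',np.round(Q.mean(0),4),rect(Q[:,:2]))
E
python3 m.py
```

```text
table z -0.0012487041909166052 -0.0003012015661164602
insert 791 z 0.0549 mean [0.4753 0.275  0.055 ] (array([0.4738, 0.2761]), array([0.064 , 0.1406]), np.float32(174.53))
pocketTop 147 z 0.054 mean [ 0.547  -0.0045  0.0537] (array([ 0.5469, -0.0034]), array([0.0303, 0.0721]), np.float32(88.96))
pocketfoot 836 z 0.0077 mean [ 0.5474 -0.0044  0.0081] (array([ 0.5476, -0.0031]), array([0.1479, 0.1651]), np.float32(178.69))
mountTop 436 z 0.0415 mean [ 0.5276 -0.2619  0.0417] (array([ 0.5274, -0.2618]), array([0.0397, 0.1439]), np.float32(9.1))
mountfoot 615 z 0.0059 mean [ 0.5212 -0.255   0.0064] (array([ 0.5259, -0.2555]), array([0.15  , 0.1997]), np.float32(178.45))
restfoot 392 z 0.0054 mean [0.4738 0.259  0.0059] (array([0.4806, 0.2732]), array([0.1406, 0.2101]), np.float32(179.52))
```

View pics/crop0.png

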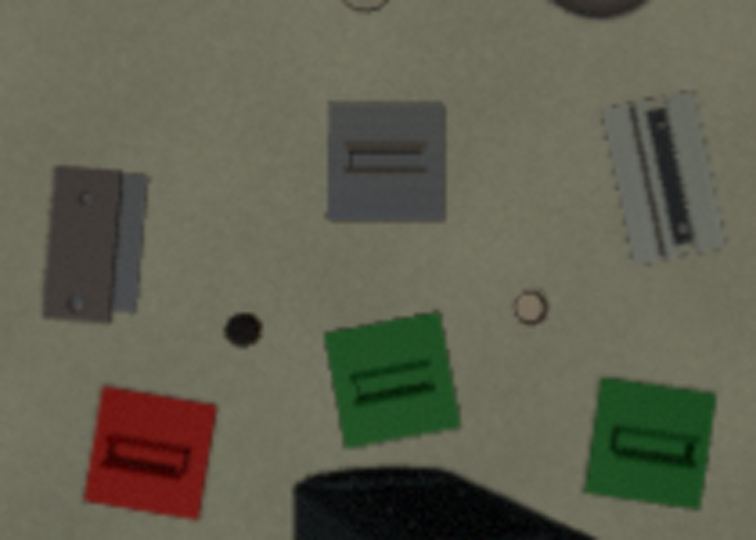

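Both full views show the same things (top view, in pixels of the 784-wide picture):
- The insert is at (282,319) on its rest, with the small hole at the far end and the large hole at the near end.
- The mount is at (502,292).
- There are four pocket-like blocks: grey (395,286), green (398,371), green (498,396) and red (303,400). The grey steel one fits the description because the others are coloured, and the enlarged crop confirms it at (386,158).

Next I'll look at the mount with the wrist camera, on the way over.

Call:
apply_moves:
  rows:
    - [0.455,-0.201,0,0,1]
    - [0.455,-0.201,0,0,1]
    - [0.455,-0.201,0,0,1]
    - [0.455,-0.201,0,0,1]
    - [0.455,-0.201,0,0,1]
    - [0.455,-0.201,0.03,0,1]
    - [0.455,-0.201,0.07,0,1]
    - [0.455,-0.201,0.1,0,1]
    - [0.455,-0.201,0.1,0,1]
    - [0.455,-0.201,0.1,0,1]

```text
clock: 1.4
tool_pos: [0.527, -0.2607, 0.2003]
orientation: [0.993, 0.114, -0.002, -0.002]
force: [-1.7, -0.6, -0.3]
width: 0.0881
grip_force: 0.0
```

```bash
python3 - <<'E'
from m import *
f=grab('wrist');P=cloud(f);s=robot.sense();print(s['clock'],s['tool_pos'],s['orientation'])
save(f,'w_mount',None,1.4)
Q=P.reshape(-1,3);d=np.hypot(Q[:,0]-.527,Q[:,1]+.262)
for z0,z1 in((.036,.048),(.050,.062)):
    q=Q[(d<.11)&(Q[:,2]>z0)&(Q[:,2]<z1)];print(z0,len(q),np.median(q[:,2]),rect(q[:,:2]))
q=Q[(d<.11)&(Q[:,2]>.050)&(Q[:,2]<.062)]
from scipy.cluster.hierarchy import fcluster,linkage
if len(q)<4000:
    c=fcluster(linkage(q[:,:2],'single'),.01,'distance')
    for k in set(c): print(k,(c==k).sum(),q[c==k].mean(0),np.ptp(q[c==k],0))
E
```

```text
1.45 [ 0.52696632 -0.26206123  0.20190665] [ 9.93547313e-01  1.13413272e-01 -8.72825518e-04 -6.35871957e-04]
0.036 7229 0.043840561953411794 (array([ 0.527 , -0.2598]), array([0.0382, 0.1453]), np.float32(10.38))
0.05 256 0.05605663622562458 (array([ 0.5251, -0.259 ]), array([0.0112, 0.1047]), np.float32(11.59))
1 91 [ 0.57339889 -0.25129081  0.05569562] [0.00762446 0.00747    0.00761051]
2 165 [ 0.4801908  -0.2682762   0.05550245] [0.01176606 0.01142663 0.00816292]
```

View pics/w_mount.png

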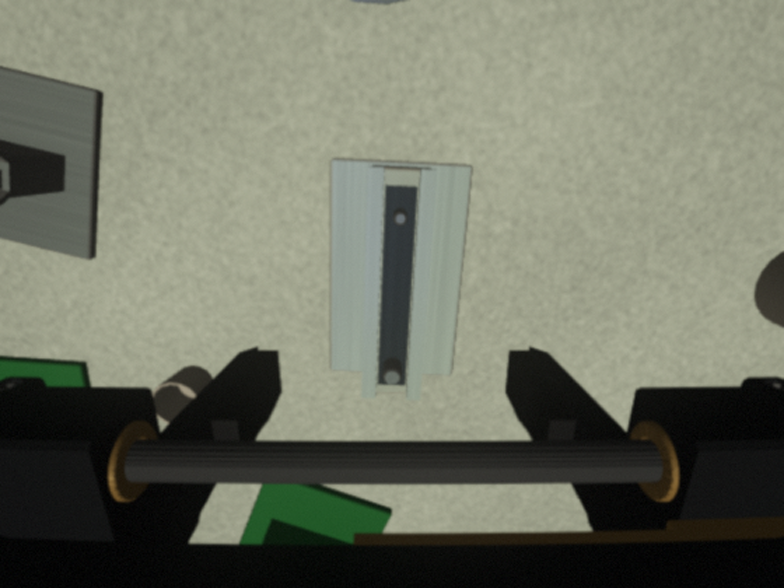

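The mount's small pin is at the far end (400,217) and the large pin at the near end (391,376). Their spacing measures 95 mm against the true 96 mm. The mount's x therefore points away from the robot at about 10.3°, with the bar shifted about +6 mm. Next I'll go over the far end of the insert.

Call:
apply_moves:
  rows:
    - [0.118,-0.52,-0.048,3.7,1]
    - [0.118,-0.52,-0.048,3.7,1]
    - [0.118,-0.52,-0.048,3.7,1]
    - [0.118,-0.52,-0.048,3.7,1]
    - [0.118,-0.52,-0.048,3.7,1]
    - [0.118,-0.52,-0.048,3.7,1]
    - [0.118,-0.52,-0.048,3.7,1]
    - [0.118,-0.52,-0.048,3.7,1]
    - [0.118,-0.52,-0.048,3.7,1]
    - [0.118,-0.52,-0.048,3.7,1]

```text
clock: 2.7
tool_pos: [0.5263, 0.2717, 0.2527]
orientation: [0.999, -0.047, 0.002, -0.0]
force: [0.3, -0.2, -0.6]
width: 0.0881
grip_force: 0.0
```

```bash
cat >> m.py <<'E'
def phi(s):
    x=R.from_quat(s['orientation']).as_matrix()[:,0]; return np.degrees(np.arctan2(x[1],x[0]))
def go(s,tgt,ph):
    "tool-axis shift + turn units to world tgt, tool yaw ph deg"
    M=R.from_quat(s['orientation']).as_matrix(); d=M.T@(np.array(tgt)-s['tool_pos'])
    return np.round(d,4), round(((phi(s)-ph+180)%360-180)/5,2)
E
python3 - <<'E'
from m import *
f=grab('wrist');P=cloud(f);s=robot.sense();print(s['clock'],s['tool_pos'],phi(s))
Q=P.reshape(-1,3);d=np.hypot(Q[:,0]-.475,Q[:,1]-.275)
q=Q[(d<.1)&(Q[:,2]>.050)&(Q[:,2]<.062)];c,sz,a=rect(q[:,:2]);print(len(q),np.median(q[:,2]),c,sz,a)
aa=np.radians(a-180 if a>90 else a);g=c+.05*np.array([np.cos(aa),np.sin(aa)]);print(g,go(s,[*g,.095],np.degrees(aa)))
E
```

```text
2.75 [0.52629125 0.27031651 0.25215282] -5.509136273060486
7740 0.05739476126650703 [0.4746 0.2773] [0.0623 0.1407] 174.51
[0.52437065 0.27251639] (array([-0.0025, -0.002 ,  0.1571]), np.float64(-0.0))
```

Call:
apply_moves:
  rows:
    - [-0.003,-0.002,0.06,0,1]
    - [-0.003,-0.002,0.12,0,1]
    - [-0.003,-0.002,0.157,0,1]
    - [-0.003,-0.002,0.157,0,1]
    - [-0.003,-0.002,0.157,0,-1]
    - [-0.003,-0.002,0.157,0,-1]
    - [-0.003,-0.002,0.157,0,-1]
    - [-0.003,-0.002,0.157,0,-1]
  grip_force: 8

```text
clock: 3.75
tool_pos: [0.5243, 0.2729, 0.0958]
orientation: [0.999, -0.048, 0.002, -0.0]
force: [-0.3, -2.4, 7.2]
width: 0.0616
grip_force: 8.0
```

Gripped at 61.6 mm. I'll lift slowly so that the insert pivots and hangs.

Call:
apply_moves:
  rows:
    - [0,0,-0.02,0,-1]
    - [0,0,-0.045,0,-1]
    - [0,0,-0.07,0,-1]
    - [0,0,-0.095,0,-1]
    - [0,0,-0.12,0,-1]
    - [0,0,-0.145,0,-1]
    - [0,0,-0.17,0,-1]
    - [0,0,-0.18,0,-1]
    - [0,0,-0.18,0,-1]

```text
clock: 4.88
tool_pos: [0.523, 0.273, 0.2746]
orientation: [0.999, -0.048, 0.001, -0.0]
force: [0.4, -1.3, -2.8]
width: 0.062
grip_force: 8.0
```

```bash
python3 - <<'E'
from m import *
f=grab('scene');s=robot.sense();print(s['tool_pos'],s['force'],s['width'],s['wrist_torque'])
save(f,'lift',(300,100,520,300),3)
E
```

```text
[0.52262013 0.27284844 0.27346481] [ 0.45462962 -0.88591248 -1.9555769 ] 0.0617028602795448 [-0.00339056 -0.0437472   0.00512963]
```

View pics/lift.png

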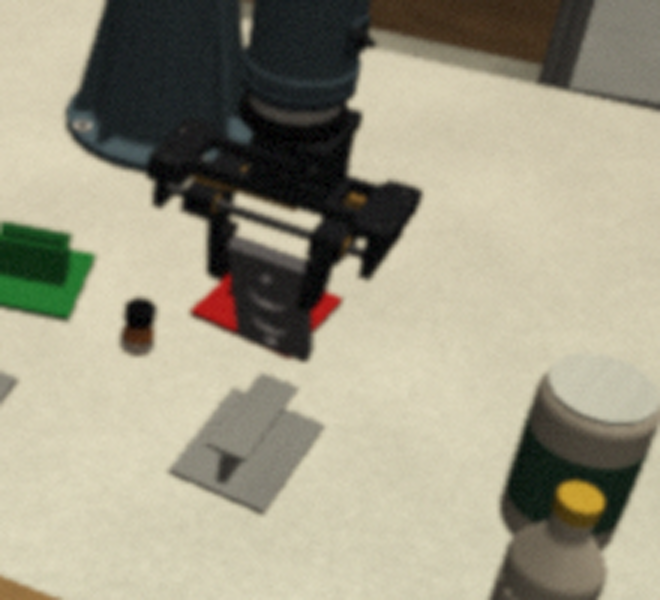

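The insert hangs upright with its pockets facing away, at (275,295) in the crop. I'll carry it to just short of the grey pocket and measure the pocket with the wrist camera.

Call:
apply_moves:
  rows:
    - [-0.003,0.03,0,-0.2,-1]
    - [-0.009,0.08,0,-0.5,-1]
    - [-0.014,0.13,0,-0.9,-1]
    - [-0.019,0.18,0,-0.9,-1]
    - [-0.024,0.23,0,-0.9,-1]
    - [-0.028,0.265,0,-0.9,-1]
    - [-0.029,0.28,0,-0.9,-1]
    - [-0.029,0.28,0,-0.9,-1]

```text
clock: 5.92
tool_pos: [0.4668, -0.0033, 0.2731]
orientation: [1.0, -0.01, -0.0, -0.0]
force: [0.2, 0.3, -2.3]
width: 0.062
grip_force: 8.0
```

```bash
python3 - <<'E'
from m import *
f=grab('wrist');P=cloud(f);s=robot.sense();print(s['clock'],s['tool_pos'],phi(s))
save(f,'w_pocket',None,1.4)
Q=P.reshape(-1,3);d=np.hypot(Q[:,0]-.547,Q[:,1]+.003)
for z0,z1 in((.046,.062),(.053,.062),(.003,.012)):
    q=Q[(d<.06)&(Q[:,2]>z0)&(Q[:,2]<z1)];print(len(q),np.median(q[:,2]),rect(q[:,:2]),np.ptp(q,0))
g=grab('scene');P=cloud(g).reshape(-1,3)
q=P[(np.abs(P[:,0]-s['tool_pos'][0])<.05)&(np.abs(P[:,1]-s['tool_pos'][1])<.045)&(P[:,2]>.09)&(P[:,2]<.2)]
n=np.linalg.svd(q-q.mean(0),full_matrices=False)[2][2];print('insert face',len(q),q.mean(0),n,q.min(0),q.max(0))
E
```

```text
5.975 [ 0.46694781 -0.00259112  0.27327516] -1.0982145199559221
1509 0.056256889829336076 (array([ 5.473e-01, -3.000e-04]), array([0.03  , 0.0743]), np.float32(88.67)) [0.0313513  0.07456137 0.01452932]
1116 0.0571366025903188 (array([ 5.473e-01, -3.000e-04]), array([0.03  , 0.0743]), np.float32(88.67)) [0.0313513  0.07456137 0.00761035]
7376 0.009255377936205511 (array([ 0.5456, -0.0024]), array([0.1142, 0.116 ]), np.float32(93.92)) [0.11507695 0.11547118 0.00885494]
insert face 404 [0.43655103 0.00083109 0.15797947] [-0.92691637 -0.00588558  0.3752218 ] [ 0.41696601 -0.03346186  0.11339563] [0.4580655  0.0313474  0.19954286]
```

View pics/w_pocket.png

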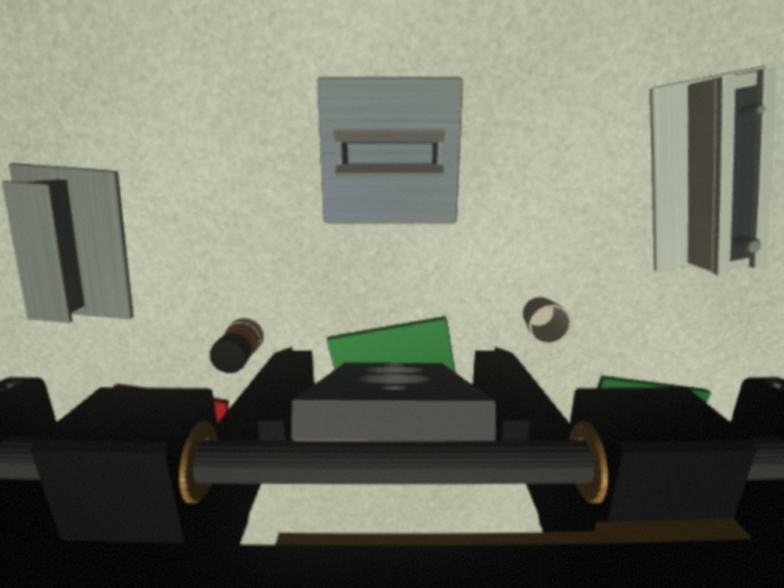

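The pocket is straight ahead at (389,150), but the held insert still leans about 22°, lower end towards the robot. I'll ease the grip and use a quick stop to swing it down.

Call:
apply_moves:
  rows:
    - [0,0,0,0,-1]
    - [0.03,0,0,0,-1]
    - [0.08,0,0,0,-1]
    - [0.08,0,0,0,-1]
    - [0.08,0,0,0,-1]
    - [0.08,0,0,0,-1]
  grip_force: 4.5

```text
clock: 6.78
tool_pos: [0.5461, -0.004, 0.2738]
orientation: [1.0, -0.009, -0.0, -0.0]
force: [-0.5, 0.0, -1.1]
width: 0.0618
grip_force: 4.5
```

```bash
cat >> m.py <<'E'
def held(s):
    P=cloud(grab('scene')).reshape(-1,3);t=s['tool_pos']
    q=P[(np.abs(P[:,0]-t[0])<.06)&(np.abs(P[:,1]-t[1])<.042)&(P[:,2]>max(.065,t[2]-.165))&(P[:,2]<t[2]-.075)]
    k=np.polyfit(q[:,2],q[:,0],1);r=q[:,0]-np.polyval(k,q[:,2]);q=q[np.abs(r)<.008];k=np.polyfit(q[:,2],q[:,0],1)
    print('lean deg (bottom toward -x +)',np.degrees(np.arctan(k[0])),'face x at grasp',np.polyval(k,t[2]-.045)-t[0],'zmin',q[:,2].min(),'y',q[:,1].min(),q[:,1].max(),len(q))
E
python3 - <<'E'
from m import *
f=grab('wrist');s=robot.sense();print(s['clock'],s['tool_pos'],phi(s),s['force'],s['width'])
held(s)
P=cloud(f);Q=P.reshape(-1,3);t=s['tool_pos']
q=Q[(np.abs(Q[:,0]-t[0])<.05)&(np.abs(Q[:,1]-t[1])<.05)&(Q[:,2]>t[2]-.12)&(Q[:,2]<t[2]-.01)]
for z in np.arange(-.06,-.01,.01):
    w=q[(q[:,2]-t[2]>z)&(q[:,2]-t[2]<z+.01)]
    if len(w)>5:print(round(z,3),len(w),np.percentile(w-t,[1,50,99],axis=0).round(4).tolist())
E
```

```text
6.825 [ 0.54622715 -0.0041314   0.27397058] -1.0419105475025616 [-0.21497521 -0.27458301 -2.30145471] 0.062075254276622444
lean deg (bottom toward -x +) -8.931456065847842 face x at grasp -0.006810227628537002 zmin 0.10901204519451169 y -0.03588259726880855 0.029585628260673402 728
-0.06 2069 [[-0.0061, -0.0415, -0.0599], [-0.0013, 0.0022, -0.0552], [0.0108, 0.0449, -0.0501]]
-0.05 2721 [[-0.0046, -0.0425, -0.0499], [-0.0026, 0.0017, -0.0446], [0.0108, 0.0455, -0.0401]]
-0.04 3319 [[-0.0071, -0.0435, -0.0399], [-0.0041, 0.0017, -0.0349], [0.0108, 0.0464, -0.0301]]
-0.03 1868 [[-0.0063, -0.0449, -0.0299], [0.0076, 0.0013, -0.0272], [0.011, 0.0481, -0.0201]]
-0.02 1619 [[-0.0105, -0.0455, -0.0199], [0.0085, 0.0323, -0.0174], [0.0112, 0.049, -0.0101]]
```

```bash
python3 - <<'E'
from m import *
s=robot.sense();t=s['tool_pos']
for n in('wrist','scene','top'):
    Q=cloud(pickle.load(open(f'/tmp/{n}.pkl','rb')) if n!='top' else grab(n)).reshape(-1,3)
    if n=='top': t=t
    q=Q[(np.abs(Q[:,0]-t[0])<.05)&(np.abs(Q[:,1]-t[1]-.001)<.026)&(Q[:,2]>t[2]-.175)&(Q[:,2]<t[2]-.015)]
    for z in np.arange(-.18,-.01,.01):
        w=q[(q[:,2]-t[2]>z)&(q[:,2]-t[2]<z+.01)]
        if len(w)>5:print(n,round(z+.005,3),len(w),np.percentile(w[:,0]-t[0],[5,50,95]).round(4).tolist())
f=pickle.load(open('/tmp/wrist.pkl','rb'));g=pickle.load(open('/tmp/scene.pkl','rb'))
a=cv2.resize(f['pixels'][200:400,150:420],(540,400));b=cv2.resize(g['pixels'][100:280,230:380],(333,400))
b=b[:, :260]
cv2.imwrite('pics/held.png',np.hstack([a,b])[...,::-1])
E
```

```text
wrist -0.165 183 [0.0124, 0.0133, 0.0139]
wrist -0.155 371 [0.0077, 0.0119, 0.0129]
wrist -0.145 284 [0.0099, 0.0106, 0.0116]
wrist -0.135 637 [0.0037, 0.0085, 0.0102]
wrist -0.125 486 [0.0023, 0.0037, 0.0087]
wrist -0.115 330 [0.0016, 0.006, 0.0074]
wrist -0.105 480 [0.0042, 0.005, 0.006]
wrist -0.095 1005 [-0.0019, 0.0026, 0.0046]
wrist -0.085 814 [-0.0034, -0.002, 0.0031]
wrist -0.075 616 [-0.0042, 0.0004, 0.0018]
wrist -0.065 965 [-0.0022, -0.0005, 0.0005]
wrist -0.055 1189 [-0.0041, -0.0019, -0.0008]
wrist -0.045 1479 [-0.0043, -0.0032, -0.0022]
wrist -0.035 1782 [-0.0057, -0.0047, -0.0036]
wrist -0.025 508 [-0.0062, -0.0055, -0.0047]
scene -0.165 37 [0.0101, 0.0118, 0.0155]
scene -0.155 58 [0.0061, 0.0102, 0.0135]
scene -0.145 54 [0.0069, 0.0096, 0.0127]
scene -0.135 75 [0.001, 0.0068, 0.0116]
scene -0.125 59 [-0.0004, 0.0041, 0.009]
scene -0.115 54 [-0.0011, 0.0036, 0.0086]
scene -0.105 62 [0.0006, 0.0044, 0.0078]
scene -0.095 70 [-0.0043, 0.0021, 0.0053]
scene -0.085 71 [-0.0062, -0.0019, 0.0033]
scene -0.075 55 [-0.0071, -0.0021, 0.0019]
scene -0.065 69 [-0.0068, -0.0013, 0.0016]
scene -0.055 59 [-0.0059, -0.0032, 0.0005]
scene -0.045 63 [-0.0068, -0.0036, -0.001]
scene -0.035 81 [-0.0185, -0.0054, -0.0021]
scene -0.025 43 [-0.0157, -0.009, -0.003]
```

View pics/held.png

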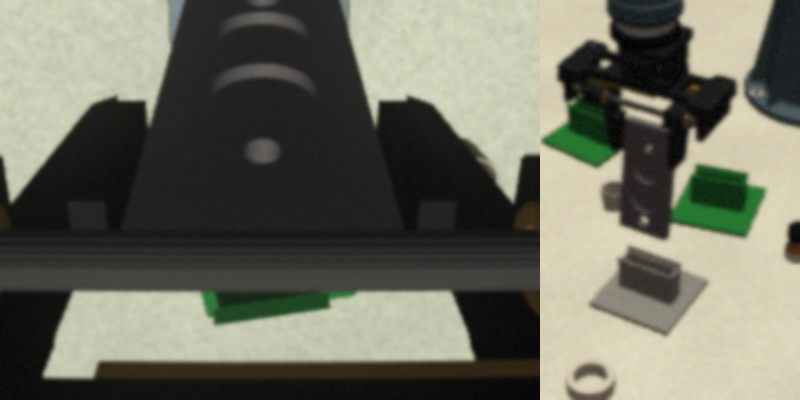

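The cameras agree: the insert now leans 8° with its lower end forward, and that end is about 7 mm ahead of the TCP. I'll lower it into the pocket mouth, easing forward so that the walls straighten it.

Call:
apply_moves:
  rows:
    - [-0.006,-0.002,0,0,-1]
    - [-0.006,-0.002,0.02,0,-1]
    - [-0.006,-0.002,0.04,0,-1]
    - [-0.006,-0.002,0.05,0,-1]
    - [-0.006,-0.002,0.055,0,-1]
    - [-0.004,-0.002,0.06,0,-1]
    - [-0.002,-0.002,0.066,0,-1]
    - [0.0,-0.002,0.072,0,-1]

```text
clock: 7.92
tool_pos: [0.5487, -0.0027, 0.204]
orientation: [1.0, -0.009, 0.002, 0.0]
force: [-0.6, 1.0, 8.3]
width: 0.062
grip_force: 4.5
```

```bash
python3 - <<'E'
from m import *
f=grab('wrist');s=robot.sense();t=s['tool_pos'];print(s['clock'],t,s['force'],s['width'])
Q=cloud(f).reshape(-1,3)
q=Q[(np.abs(Q[:,0]-t[0])<.05)&(np.abs(Q[:,1]-t[1]-.001)<.026)&(Q[:,2]>.06)&(Q[:,2]<t[2]-.015)]
for z in np.arange(-.15,-.01,.02):
    w=q[(q[:,2]-t[2]>z)&(q[:,2]-t[2]<z+.01)]
    if len(w)>5:print(round(z+.005,3),len(w),np.percentile(w[:,0]-t[0],[5,50,95]).round(4).tolist())
E
```

```text
7.975 [ 0.5484917  -0.00263605  0.20314888] [-1.00211051  0.18277457  5.76154084] 0.061708904375239695
-0.145 162 [0.0012, 0.0053, 0.0063]
-0.125 599 [-0.0015, 0.0034, 0.0046]
-0.105 443 [-0.0038, -0.0023, 0.0024]
-0.085 1007 [-0.0058, -0.0008, 0.0004]
-0.065 858 [-0.0081, -0.0067, -0.0018]
-0.045 1491 [-0.0093, -0.0048, -0.0038]
-0.025 351 [-0.0071, -0.0063, -0.0055]
```

Call:
apply_moves:
  rows:
    - [-0.002,0,-0.004,0,-1]
    - [-0.005,0,-0.004,0,-1]
    - [-0.005,0,0,0,-1]
    - [-0.005,0,0.004,0,-1]
    - [-0.004,0,0.008,0,-1]
    - [-0.003,0,0.012,0,-1]

```text
clock: 8.72
tool_pos: [0.5438, -0.0024, 0.1891]
orientation: [1.0, -0.009, -0.0, -0.0]
force: [1.4, 1.1, -1.6]
width: 0.0617
grip_force: 4.5
```

```bash
cat >> m.py <<'E'
def chk(side=1):
    f=grab('wrist');s=robot.sense();t=s['tool_pos'];print(s['clock'],t.round(4),s['force'].round(1),s['width'].round(4),phi(s).round(2))
    M=R.from_quat(s['orientation']).as_matrix()
    q=(cloud(f).reshape(-1,3)-t)@M; q=q[(np.abs(q[:,0])<.05)&(np.abs(q[:,1])<.024)&(q[:,2]>.002)&(t[2]-q[:,2]>.06)]
    for z in np.arange(.0,.18,.01):
        w=q[(q[:,2]>z)&(q[:,2]<z+.01)]
        if len(w)>5:print(round(z+.005,3),len(w),np.percentile(w[:,0],[5,50,95]).round(4).tolist())
E
python3 -c "
from m import *
chk()"
```

```text
Traceback (most recent call last):
  File "m.py", line 26, in chk
    f=grab('wrist');s=robot.sense();t=s['tool_pos'];print(s['clock'],t.round(4),s['force'].round(1),s['width'].round(4),phi(s).round(2))
                                                                                                    ^^^^^^^^^^^^^^^^
AttributeError: 'float' object has no attribute 'round'
```

```bash
sed -i "s/s\['width'\].round(4)/s['width']/" m.py
python3 -c "
from m import *
chk()"
```

```text
8.825 [ 0.5437 -0.0024  0.1888] [ 0.8 -0.1 -3. ] 0.06212559534394915 -1.06
0.015 2704 [-0.0221, -0.0157, -0.0102]
0.035 1448 [-0.0082, -0.0073, -0.0063]
0.045 1511 [-0.011, -0.0059, -0.0047]
0.055 827 [-0.0055, -0.0044, -0.0033]
0.065 892 [-0.0084, -0.007, -0.002]
0.075 982 [-0.0069, -0.0055, -0.0004]
0.085 1032 [-0.0053, 0.0, 0.0012]
0.095 393 [0.0006, 0.0018, 0.0028]
0.105 477 [-0.0021, -0.0009, 0.0041]
0.115 607 [-0.0007, 0.001, 0.0057]
0.125 563 [0.001, 0.0061, 0.0072]
```

Call:
apply_moves:
  rows:
    - [0.004,0,0.003,0,-1]
    - [0.007,0,0.007,0,-1]
    - [0.01,0,0.012,0,-1]
    - [0.012,0,0.017,0,-1]
    - [0.014,0,0.021,0,-1]
    - [0.015,0,0.024,0,-1]
    - [0.015,0,0.025,0,-1]

```text
clock: 9.7
tool_pos: [0.559, -0.0027, 0.1645]
orientation: [1.0, -0.009, -0.0, -0.0]
force: [-0.3, -0.2, -2.0]
width: 0.0619
grip_force: 4.5
```

```bash
python3 -c "
from m import *
chk()"
```

```text
9.75 [ 0.5589 -0.0027  0.1645] [-0.3  0.4 -3.8] 0.062030609803521146 -1.06
0.015 1906 [-0.0173, -0.0135, -0.0098]
0.025 471 [-0.0059, -0.0053, -0.0048]
0.035 1308 [-0.006, -0.0053, -0.0047]
0.045 1229 [-0.0093, -0.0052, -0.0046]
0.055 681 [-0.0056, -0.005, -0.0045]
0.065 627 [-0.0103, -0.0094, -0.0045]
0.075 823 [-0.0103, -0.0094, -0.0046]
0.085 870 [-0.0099, -0.0051, -0.0044]
0.095 328 [-0.0051, -0.0046, -0.0042]
0.105 114 [-0.0097, -0.0048, -0.0041]
```

It is upright. I'll let go, centre the fingers on it and raise to the upper end, then pause to check before gripping again.

Call:
apply_moves:
  rows:
    - [0,0,0,0,0.8]
    - [0,0,0,0,1]
    - [0,0,0,0,1]
    - [0,0,0,0,1]
    - [-0.011,0,0,0,1]
    - [-0.011,0,-0.014,0,1]
    - [-0.011,0,-0.014,0,1]

```text
clock: 10.62
tool_pos: [0.549, -0.0027, 0.1806]
orientation: [1.0, -0.009, 0.002, 0.0]
force: [0.3, -0.2, 0.7]
width: 0.0881
grip_force: 0.0
```

```bash
python3 -c "
from m import *
chk()"
```

```text
10.675 [ 0.5487 -0.0027  0.18  ] [1.  0.6 0.2] 0.08818869731523912 -1.06
0.025 345 [-0.0052, 0.0001, 0.0059]
0.035 3356 [-0.0056, 0.0029, 0.006]
0.045 1041 [0.0051, 0.0057, 0.0062]
0.055 784 [0.0051, 0.0057, 0.0062]
0.065 791 [0.0027, 0.0056, 0.0061]
0.075 340 [0.0052, 0.0057, 0.006]
0.085 410 [0.0003, 0.001, 0.0059]
0.095 614 [0.0003, 0.0021, 0.0058]
0.105 592 [0.0007, 0.0054, 0.006]
0.115 171 [0.0052, 0.0056, 0.006]
```

The insert stands free: its top end is at 0.149 m and its faces are symmetric about the tool. I'll locate the bare rest while the arm is away from it.

```bash
python3 - <<'E'
from m import *
for n in('top','scene'):
    Q=cloud(grab(n)).reshape(-1,3);d=np.hypot(Q[:,0]-.475,Q[:,1]-.277)
    for z0,z1 in((.035,.052),):
        q=Q[(d<.1)&(Q[:,2]>z0)&(Q[:,2]<z1)];print(n,len(q),np.median(q[:,2]),rect(q[:,:2]))
s=robot.sense();print(s['tool_pos'],phi(s))
E
```

```text
top 361 0.043314972706001376 (array([0.4794, 0.273 ]), array([0.0375, 0.1104]), np.float32(173.83))
scene 423 0.04386484352014042 (array([0.4808, 0.2724]), array([0.0375, 0.1198]), np.float32(174.28))
[ 0.54824349 -0.00256172  0.17905722] -1.063583401626693
```

Call:
apply_moves:
  rows:
    - [0,0,0.006,0,1]
    - [0,0,0.006,0,-1]
    - [0,0,0.006,0,-1]
    - [0,0,0.006,0,-1]
    - [0,0,0.006,0,-1]
    - [0,0,-0.03,0,-1]
    - [0,0,-0.07,0,-1]
    - [0,0,-0.085,0,-1]
    - [0,0,-0.085,0,-1]
  grip_force: 12

```text
clock: 11.9
tool_pos: [0.5483, -0.0026, 0.2641]
orientation: [1.0, -0.009, 0.001, 0.0]
force: [0.8, -0.2, -2.5]
width: 0.0618
grip_force: 12.0
```

Call:
apply_moves:
  rows:
    - [-0.002,-0.03,0,0.1,-1]
    - [-0.006,-0.07,0,0.3,-1]
    - [-0.01,-0.12,0,0.6,-1]
    - [-0.014,-0.17,0,0.95,-1]
    - [-0.018,-0.22,0,0.95,-1]
    - [-0.021,-0.25,0.01,0.95,-1]
    - [-0.0226,-0.2706,0.025,0.95,-1]
    - [-0.0226,-0.2706,0.035,0.95,-1]
    - [-0.0226,-0.2706,0.035,0.95,-1]

```text
clock: 13.02
tool_pos: [0.5297, 0.2673, 0.2265]
orientation: [0.999, -0.051, -0.002, 0.001]
force: [0.4, 0.5, -2.0]
width: 0.062
grip_force: 12.0
```

```bash
python3 -c "
from m import *
chk()
s=robot.sense();print(go(s,[.5307,.2684,.209],-5.8))"
```

```text
13.075 [0.5303 0.2672 0.2277] [-0.5  0.2 -1.7] 0.062047496183337665 -5.88
0.025 2976 [-0.0028, 0.003, 0.006]
0.035 1325 [0.0052, 0.0057, 0.0063]
0.045 1060 [0.0053, 0.0058, 0.0064]
0.055 932 [0.0026, 0.0059, 0.0064]
0.065 599 [0.0055, 0.006, 0.0064]
0.075 379 [0.0009, 0.0059, 0.0064]
0.085 625 [0.0008, 0.0015, 0.0064]
0.095 776 [0.001, 0.0052, 0.0065]
0.105 302 [0.0059, 0.0063, 0.0067]
0.115 171 [0.0012, 0.0063, 0.0067]
0.125 374 [0.0012, 0.0019, 0.0067]
0.135 474 [0.0014, 0.0058, 0.0068]
0.145 197 [0.0063, 0.0066, 0.0069]
0.155 264 [0.0035, 0.0066, 0.007]
0.165 68 [0.0064, 0.0067, 0.0071]
(array([ 0.0003, -0.0012,  0.0187]), np.float64(-0.02))
```

Upright in hand. I'll touch it down on the far part of the rest.

Call:
apply_moves:
  rows:
    - [0,-0.001,0.01,0,-1]
    - [0,-0.001,0.015,0,-1]
    - [0,-0.001,0.018,0,-1]
    - [0,-0.001,0.02,0,-1]
    - [0,-0.001,0.021,0,-1]

```text
clock: 13.7
tool_pos: [0.5312, 0.2693, 0.2088]
orientation: [0.999, -0.051, 0.001, 0.0]
force: [0.1, -2.3, 6.7]
width: 0.0615
grip_force: 12.0
```

Call:
apply_moves:
  rows:
    - [-0.005,0,0,0,-1]
    - [-0.0105,0,0,0,-1]
    - [-0.016,0,0.0003,0,-1]
    - [-0.021,0,0.001,0,-1]
    - [-0.031,0,0.003,0,-1]
    - [-0.041,0,0.005,0,-1]

```text
clock: 14.45
tool_pos: [0.4886, 0.2737, 0.202]
orientation: [0.999, -0.051, -0.0, 0.0]
force: [0.7, 0.5, -0.4]
width: 0.0618
grip_force: 12.0
```

```bash
python3 -c "
from m import *
chk()"
```

```text
14.5 [0.4871 0.2739 0.2014] [-1.9  1.   3.5] 0.06193905435517585 -5.78
0.025 1326 [-0.0027, -0.0015, -0.0]
0.035 2152 [-0.0004, 0.0017, 0.0039]
0.045 1596 [0.0039, 0.0058, 0.0081]
0.055 1662 [0.0032, 0.0099, 0.012]
0.065 880 [0.0096, 0.0132, 0.0161]
0.075 1139 [0.0114, 0.0143, 0.02]
0.085 1357 [0.0156, 0.0208, 0.0245]
0.095 787 [0.0205, 0.0262, 0.0286]
0.105 524 [0.0252, 0.029, 0.0327]
0.115 765 [0.028, 0.0312, 0.0367]
0.125 872 [0.0325, 0.0382, 0.0412]
0.135 412 [0.0414, 0.0435, 0.0457]
0.145 66 [0.044, 0.0459, 0.0463]
```

Call:
apply_moves:
  rows:
    - [-0.01,0,0.004,0,-1]
    - [-0.0195,0,0.008,0,-1]
    - [-0.0285,0,0.0133,0,-1]
    - [-0.037,0,0.019,0,-1]
    - [-0.045,0,0.026,0,-1]
    - [-0.0527,0,0.0331,0,-1]
    - [-0.0595,0,0.041,0,-1]
    - [-0.0655,0,0.0496,0,-1]
    - [-0.0655,0,0.0496,0,-1]

```text
clock: 15.62
tool_pos: [0.4234, 0.2801, 0.1521]
orientation: [0.999, -0.051, -0.001, 0.0]
force: [-1.1, 0.1, -0.8]
width: 0.0622
grip_force: 12.0
```

```bash
python3 - <<'E'
from m import *
chk()
save(grab('scene'),'lay1',(330,120,490,280),3)
E
```

```text
15.675 [0.4239 0.2801 0.1525] [-0.4  0.4 -1.8] 0.062244653656058954 -5.81
0.035 941 [-0.0141, -0.0121, -0.0093]
0.045 4346 [-0.0096, -0.001, 0.0091]
0.055 3110 [0.0098, 0.0158, 0.0275]
0.065 5153 [0.0206, 0.0351, 0.0477]
0.075 354 [0.0377, 0.0487, 0.0499]
```

View pics/lay1.png

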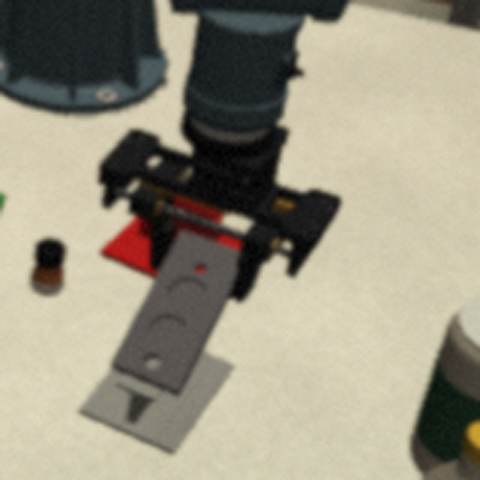

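The insert is about 60° down, pockets up, with its far end on the rest at (150,365). I'll continue laying it flat.

Call:
apply_moves:
  rows:
    - [-0.005,0,0.009,0,-1]
    - [-0.0098,0,0.0185,0,-1]
    - [-0.0132,0,0.0285,0,-1]
    - [-0.0162,0,0.0385,0,-1]
    - [-0.018,0,0.0488,0,-1]
    - [-0.019,0,0.055,0,-1]
    - [-0.019,0,0.058,0,-1]
    - [-0.019,0,0.058,0,-1]

```text
clock: 16.73
tool_pos: [0.4055, 0.2822, 0.095]
orientation: [0.999, -0.051, -0.0, 0.0]
force: [-0.6, -0.1, 2.1]
width: 0.0617
grip_force: 12.0
```

```bash
python3 - <<'E'
from m import *
chk()
E
```

```text
16.775 [0.4055 0.2822 0.095 ] [-1.3 -0.5  2.8] 0.06212636489552511 -5.81
0.025 1020 [0.0444, 0.0478, 0.0497]
0.035 2861 [0.0305, 0.0414, 0.0489]
```

Call:
apply_moves:
  rows:
    - [0,0,0,0,0.6]
    - [0,0,0,0,1]
    - [0,0,0,0,1]
    - [0.0,0,-0.05,0,1]
    - [0.03,0,-0.1,0,1]
    - [0.05,0,-0.13,0,1]
    - [0.05,0,-0.13,0,1]

```text
clock: 17.65
tool_pos: [0.4579, 0.2774, 0.2279]
orientation: [0.999, -0.051, 0.003, -0.001]
force: [-0.4, -0.7, -0.4]
width: 0.0882
grip_force: 0.0
```

```bash
python3 - <<'E'
from m import *
f=grab('wrist');P=cloud(f);s=robot.sense();print(s['clock'],s['tool_pos'],phi(s));save(f,'w_flat',None,1.2)
Q=P.reshape(-1,3);d=np.hypot(Q[:,0]-.458,Q[:,1]-.277)
q=Q[(d<.085)&(Q[:,2]>.052)&(Q[:,2]<.062)];c,sz,a=rect(q[:,:2]);print(len(q),np.median(q[:,2]),c,sz,a)
A=np.c_[q[:,:2],np.ones(len(q))];print('slope',np.linalg.lstsq(A,q[:,2],rcond=None)[0])
aa=a-180 if a>90 else a
print(go(s,[*c,.095],aa))
u=np.array([np.cos(np.radians(aa)),np.sin(np.radians(aa))]);v=np.array([-u[1],u[0]])
# holes: low points within footprint
L=np.c_[(Q[:,:2]-c)@u,(Q[:,:2]-c)@v,Q[:,2]]
for x0 in(54,-42):
    m=(np.abs(L[:,0]-x0/1e3)<.012)&(np.abs(L[:,1])<.012)&(L[:,2]<.054);print(x0,m.sum(),L[m].mean(0))
E
```

```text
17.7 [0.45581323 0.27705321 0.22550891] -5.854037321052287
9627 0.05719486125435047 [0.4495 0.2793] [0.0623 0.1402] 174.22
slope [-0.00208807 -0.00028225  0.05767881]
(array([-0.0067, -0.0015,  0.1305]), np.float64(-0.01))
54 205 [ 5.27040952e-02 -1.21550898e-05  4.57519654e-02]
-42 44 [-0.0425916  -0.00022193  0.05090932]
```

View pics/w_flat.png

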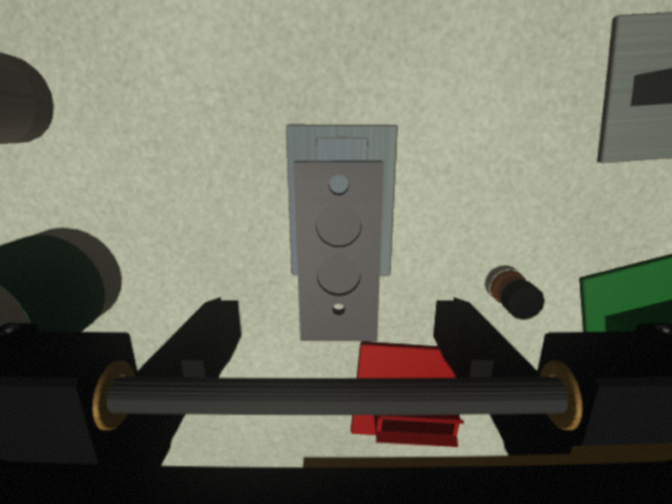

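Flat on the rest with its pockets up; the large hole is at (339,184), far end, and the small one at (339,308). I'll grip it firmly at its centre and lift.

Call:
apply_moves:
  rows:
    - [-0.0067,-0.001,0.05,0,1]
    - [-0.0067,-0.001,0.1,0,1]
    - [-0.0067,-0.001,0.13,0,1]
    - [-0.0067,-0.001,0.13,0,1]
    - [-0.0067,-0.001,0.13,0,-1]
    - [-0.0067,-0.001,0.13,0,-1]
    - [-0.0067,-0.001,0.13,0,-1]
    - [-0.0067,-0.001,0.13,0,-1]
    - [-0.0067,-0.001,0.08,0,-1]
    - [-0.0067,-0.001,0.03,0,-1]
  grip_force: 35

```text
clock: 18.95
tool_pos: [0.4481, 0.2785, 0.1957]
orientation: [0.999, -0.051, -0.001, 0.0]
force: [1.3, 1.0, -1.9]
width: 0.0609
grip_force: 35.0
```

```bash
cat >> m.py <<'E'
def held2():
    f=grab('wrist');s=robot.sense();t=s['tool_pos'];M=R.from_quat(s['orientation']).as_matrix()
    print(s['clock'],t.round(4),s['force'].round(1),s['width'],phi(s),s['wrist_torque'].round(3))
    q=(cloud(f).reshape(-1,3)-t)@M; q=q[(np.abs(q[:,0])<.09)&(np.abs(q[:,1])<.03)&(q[:,2]>.02)&(q[:,2]<.055)]
    k=np.polyfit(q[:,0],q[:,2],1);r=np.abs(q[:,2]-np.polyval(k,q[:,0]));q=q[r<.006]
    print('tilt deg',np.degrees(np.arctan(k[0])),'x',np.percentile(q[:,0],[.3,99.7]),'z',np.median(q[:,2]),len(q))
E
python3 -c "
from m import *
held2()"
```

```text
19.0 [0.4516 0.28   0.2031] [4.9 2.9 1.8] 0.06148203195822405 -5.790324121115662 [ 0.149 -0.29   0.03 ]
tilt deg 0.4666557563549931 x [-0.05919517  0.06604975] z 0.047088693998908616 27985
```

Call:
apply_moves:
  rows:
    - [0.005,0.02,-0.01,-2,-1]
    - [0.012,0.045,-0.01,-4,-1]
    - [0.02,0.08,-0.01,-6,-1]
    - [0.028,0.11,-0.01,-8,-1]
    - [0.036,0.14,-0.01,-10,-1]
    - [0.044,0.17,-0.01,-12,-1]
    - [0.052,0.2,-0.01,-14,-1]
    - [0.06,0.23,-0.01,-16,-1]
    - [0.066,0.255,-0.01,-18,-1]
    - [0.068,0.264,-0.01,-20,-1]

```text
clock: 20.25
tool_pos: [0.4898, 0.0079, 0.205]
orientation: [0.679, 0.734, 0.0, 0.0]
force: [-0.3, 1.0, -1.8]
width: 0.0613
grip_force: 35.0
```

```bash
python3 -c "
from m import *
s=robot.sense();print(s['tool_pos'],phi(s),s['qpos'].round(2),s['width'])
print(go(s,[.533,-.2602,.185],-169.65))"
```

```text
[0.48980473 0.00786337 0.20497722] 94.4184688847207 [-0.23  0.11  1.9  -0.    1.13 -0.3 ] 0.06127710967315606
(array([-0.2706,  0.0224,  0.02  ]), np.float64(-19.19))
```

Call:
apply_moves:
  rows:
    - [-0.03,0.002,0,-2,-1]
    - [-0.06,0.005,0,-4,-1]
    - [-0.09,0.007,0,-6,-1]
    - [-0.12,0.01,0,-8,-1]
    - [-0.15,0.012,0,-10,-1]
    - [-0.18,0.015,0,-12,-1]
    - [-0.21,0.018,0,-14,-1]
    - [-0.24,0.02,0,-16,-1]
    - [-0.26,0.022,0,-18,-1]
    - [-0.2706,0.0224,0,-19.2,-1]

```text
clock: 21.5
tool_pos: [0.5317, -0.2601, 0.2047]
orientation: [-0.09, 0.996, 0.0, -0.0]
force: [-0.7, 0.1, -1.5]
width: 0.0614
grip_force: 35.0
```

Call:
apply_moves:
  rows:
    - [0,0,0.01,0,-1]
    - [0,0,0.02,0,-1]
    - [0,0,0.02,0,-1]

```text
clock: 21.88
tool_pos: [0.531, -0.2578, 0.1833]
orientation: [-0.088, 0.996, 0.001, -0.001]
force: [-0.2, -0.9, -2.0]
width: 0.0617
grip_force: 35.0
```

```bash
python3 - <<'E'
from m import *
f=grab('wrist');s=robot.sense();t=s['tool_pos'];M=R.from_quat(s['orientation']).as_matrix()
print(s['clock'],t.round(4),s['force'].round(1),s['width'],phi(s))
q=(cloud(f).reshape(-1,3)-t)@M; Z=q[:,2]
i=q[(np.abs(q[:,0])<.09)&(np.abs(q[:,1])<.025)&(Z>.03)&(Z<.048)]
print('insert',len(i),np.percentile(i[:,0],[0.2,50,99.8]),np.median(i[:,2]),'slope',np.polyfit(i[:,0],i[:,2],1)[0])
# edges in y for the part ahead of fingers
j=q[(q[:,0]>.02)&(q[:,0]<.075)&(np.abs(q[:,1])<.04)&(Z>.03)&(Z<.048)]
print('y',np.percentile(j[:,1],[.5,99.5])); print(rect(j[:,:2]))
# hole at tool x (small hole ahead? insert x=+tool -x)
for x0 in(.054,-.042):
    m=(np.abs(q[:,0]-x0)<.014)&(np.abs(q[:,1])<.012)&(Z>.042)&(Z<.3);print(x0,m.sum(),q[m].mean(0))
for n in('top','scene'):
    Q=cloud(grab(n)).reshape(-1,3);d=np.hypot(Q[:,0]-.527,Q[:,1]+.26)
    k=Q[(d<.1)&(Q[:,2]>t[2]-.06)&(Q[:,2]<t[2]-.03)];print(n,len(k))
g=pickle.load(open('/tmp/scene.pkl','rb'))
a=cv2.resize(f['pixels'],(533,400));b=cv2.resize(g['pixels'][140:260,160:240],(267,400))
cv2.imwrite('pics/hover.png',np.hstack([a,b])[...,::-1])
print(go(s,[.533,-.2602,.185],-169.65))
E
```

```text
21.925 [ 0.5314 -0.2581  0.1841] [ 0.3  0.2 -1.3] 0.06136093151565932 -169.82667319006
insert 23280 [-0.05416248  0.02615973  0.07155471] 0.040331421308836005 slope -0.0064589175478784585
y [-0.02841068  0.03314339]
(array([0.0458, 0.0023]), array([0.0517, 0.0627]), np.float32(90.23))
0.054 564 [0.04981954 0.00198512 0.10256326]
-0.042 175 [-0.04492861  0.00187536  0.04544813]
top 315
scene 677
(array([-0.0012, -0.0024, -0.0009]), np.float64(-0.04))
```

View pics/hover.png

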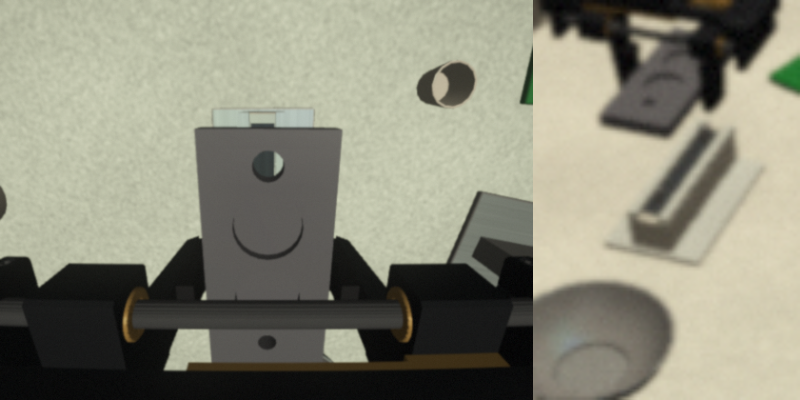

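The insert is held level with its large hole towards the robot at (268,165), in line with the mount; the bystanders stand clear. I'll come down to just above the pin tips and average the pose readings.

Call:
apply_moves:
  rows:
    - [-0.002,-0.002,0.03,0,-1]
    - [-0.002,-0.002,0.06,0,-1]
    - [-0.002,-0.002,0.07,0,-1]
    - [-0.002,-0.002,0.07,0,-1]
    - [-0.002,-0.002,0.07,0,-1]

```text
clock: 22.65
tool_pos: [0.535, -0.2612, 0.1166]
orientation: [-0.089, 0.996, -0.001, 0.001]
force: [-0.3, -0.2, -2.2]
width: 0.0612
grip_force: 35.0
```

```bash
python3 - <<'E'
from m import *
S=[]
for i in range(6):
    grab('top');s=robot.sense();S.append([*s['tool_pos'],*s['force'],phi(s)])
S=np.array(S);print(S.round(4));m=S.mean(0);print(m.round(4))
s['tool_pos']=m[:3];print(s['clock'],go(s,[.5342,-.2604,.108],-169.65))
E
```

```text
[[ 5.350000e-01 -2.612000e-01  1.166000e-01 -1.955000e-01 -5.266000e-01
  -1.781200e+00 -1.698121e+02]
 [ 5.349000e-01 -2.611000e-01  1.165000e-01 -3.803000e-01  3.499000e-01
  -3.628600e+00 -1.698107e+02]
 [ 5.348000e-01 -2.611000e-01  1.164000e-01 -2.238000e-01 -6.287000e-01
  -1.971700e+00 -1.698107e+02]
 [ 5.347000e-01 -2.610000e-01  1.162000e-01  1.516000e-01 -7.650000e-01
  -2.915200e+00 -1.698156e+02]
 [ 5.346000e-01 -2.609000e-01  1.159000e-01  5.400000e-03 -5.791000e-01
  -2.353200e+00 -1.698108e+02]
 [ 5.344000e-01 -2.608000e-01  1.157000e-01 -9.499000e-01 -8.348000e-01
  -2.608700e+00 -1.698137e+02]]
[ 5.347000e-01 -2.610000e-01  1.162000e-01 -2.654000e-01 -4.974000e-01
 -2.543100e+00 -1.698123e+02]
22.95 (array([0.0004, 0.0007, 0.0082]), np.float64(-0.03))
```

Call:
apply_moves:
  rows:
    - [0,0,0.004,0,-1]
    - [0,0,0.008,0,-1]
    - [0,0,0.01,0,-1]
    - [0,0,0.012,0,-1]
    - [0,0,0.013,0,-1]
    - [0,0,0.013,0,-1]

```text
clock: 23.7
tool_pos: [0.5339, -0.2605, 0.1019]
orientation: [-0.089, 0.996, 0.0, -0.0]
force: [-2.6, 0.3, -3.4]
width: 0.0614
grip_force: 35.0
```

There is no upward force although it is already below pin-tip height, so the pins are entering. I'll press on down.

Call:
apply_moves:
  rows:
    - [0,0,0.002,0,-1]
    - [0,0,0.004,0,-1]
    - [0,0,0.006,0,-1]
    - [0,0,0.007,0,-1]
    - [0,0,0.007,0,-1]
    - [0,0,0.007,0,-1]

```text
clock: 24.45
tool_pos: [0.534, -0.2606, 0.0964]
orientation: [-0.089, 0.996, 0.0, -0.0]
force: [-9.7, 3.3, 13.6]
width: 0.0614
grip_force: 35.0
```

Call:
apply_moves:
  rows:
    - [0.001,0,0.001,0,-1]
    - [0.001,0,0.001,0,-1]
    - [0.001,0,0.0,0,0.6]
    - [0.001,0,0.0,0,1]
    - [0.001,0,0.0,0,1]
    - [0.001,0,-0.04,0,1]
    - [0.001,0,-0.09,0,1]
    - [-0.02,0,-0.12,0,1]
    - [-0.02,0,-0.12,0,1]
    - [-0.02,0,-0.12,0,1]

```text
clock: 25.7
tool_pos: [0.553, -0.2567, 0.2135]
orientation: [-0.089, 0.996, 0.001, -0.001]
force: [-0.9, 1.1, 0.5]
width: 0.0881
grip_force: 0.0
```

```bash
python3 - <<'E'
from m import *
f=grab('wrist');P=cloud(f);s=robot.sense();print(s['clock'],s['tool_pos'],s['width'],s['force'])
Q=P.reshape(-1,3);d=np.hypot(Q[:,0]-.533,Q[:,1]+.26)
q=Q[(d<.085)&(Q[:,2]>.048)&(Q[:,2]<.075)];c,sz,a=rect(q[:,:2]);print(len(q),np.median(q[:,2]),c,sz,a)
q=q[np.abs(q[:,2]-np.median(q[:,2]))<.004]
A=np.c_[q[:,:2],np.ones(len(q))];print('slope',np.linalg.lstsq(A,q[:,2],rcond=None)[0])
e=np.array(c)-[.527,-.2598];u=np.array([np.cos(np.radians(10.35)),np.sin(np.radians(10.35))]);print('offset in mount',e@u,e@[-u[1],u[0]])
table=Q[(d>.13)&(d<.2)];print('table z',np.nanmedian(table[:,2]))
save(f,'final',None,1.2)
E
```

```text
25.75 [ 0.55263687 -0.25654907  0.21293578] 0.08788058703696591 [ 0.53621609 -0.09552224 -1.27415445]
12693 0.0569749067624154 [ 0.5329 -0.2592] [0.0624 0.1407] 9.86
slope [-0.00151974 -0.00079926  0.05765325]
offset in mount 0.005911795359958192 -0.0004697612393301277
table z 0.0013103547782848946
```

View pics/final.png

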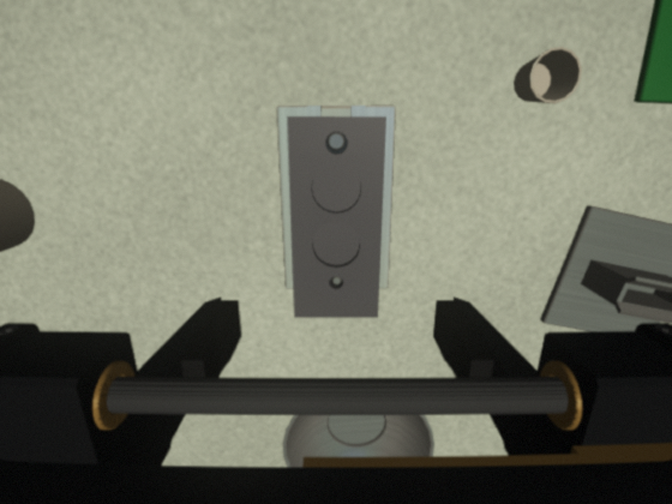

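The insert is seated flat on the mount, with its top face at about 0.056 m, a slope under 0.002 and both pins showing in the holes at (337,142) and (337,282). It sits 5.9 mm along the mount and under 1 mm across, and the fingers are clear.

```bash
python3 -c "
from station import robot
print(robot.hand_in())"
```

```text
the job is handed in; nothing more can be done
None
```

The insert was stood on end in the grey pocket, let go and regripped. It was laid pocket side up on the draining rest for another regrip, then seated flat on both mount pins and released. The job is handed in at about 26 s, and no verdict came back.

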